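# Shut the filter drawer and draw the sprung pump rod to its mark

## Task

Get the vacuum filter station ready: push its open filter drawer fully home until it clicks in at its detent, then take the T-handle on top and draw the sprung telescoping pump rod up until its pointer is level with the tooth of the length mark on the post beside it, and finish while still holding it there. Leave the sliding mark as it is set and do not shift the things standing around.

Things in the scene. Friction and masses are not known exactly. Their poses are not given: they have to be found in the camera images.
- station (a point): White box-shaped vacuum filter station fixed to the bench, 200 deep (x) x 190 wide (y) x 100 mm high; grey drawer in its front (-x side), pump rod and scale post on its roof. The point is the centre of its underside, at bench level. x axis: from front to back (the way the drawer shuts); y to its left; z up. A flat gauge 8 mm high lies front right on the roof.
- drawer_front (a point): Point on the outer face of the grey drawer front, mid-width, 56 mm above the bench; moves with the drawer, which shuts along +x (station's axes). Flat panel 186 mm wide, 16 to 84 mm above the bench; a finger ledge 80 mm wide stands out 11 mm, 21 to 27 mm above the bench. Home: 114 mm in front (-x) of the station's point. A white 24-well plate lies in the tray behind.
- drawer (a joint): Drawer opening in m: 0 fully home against its stop, grows as it is open (at most 0.09). It slides with about 1 N, needs about 8 N to climb the detent, 10 to 5 mm before home, then snaps to 0 and stays.
- rod (a joint): Extension of the telescoping pump rod in m: 0 in, at most 0.105; straight up. Inner spring pulls it back in: with its weight about 5 N at 0, plus 0.6 N for every 10 mm. It returns if let go.
- t_handle (a point): Dark T-handle bar on top of the rod, 60 mm long along its y axis, 12 mm thick along x, 16 mm high; this point is the bar's centre, 178 mm above the bench when the rod is in, 35 mm behind (+x) the station's centre. Best pinched from above across the 12 mm. Moves with the rod, cannot turn. A pointer disc (radius 13 mm) on the rod has its top 35 mm below the bar's centre.
- pointer (a point): Tip of the dark pointer arm which stands out from the rod to the left (+y), 44 mm from the rod's axis, 38 mm below the T-handle's centre; rises with the rod. Middle of the 4 mm high tip. At rod extension 0 it is 140 mm above the bench.
- length_mark (a point): Tip (mid-height) of the dark tooth, 4 mm high, on the aluminium slider (18 x 14 x 14 mm) of the scale post: the length mark, 180 to 230 mm above the bench, held by light friction. The tooth points at the rod, 2.5 mm beside the pointer's path. z up. The post (10 x 6 mm, up to 255 mm above the bench) stands 58 mm left (+y) of the rod's axis.
- index (a joint): Setting of the length mark in m, 0 to 0.05 upward; mark height above the bench is 0.18 plus this. To be left as it is.
- timer: Small white countdown timer, 66 x 66 x 19 mm, loose, close beside the station on its right (another lies far right); origin at the centre of its underside. Bystander.
- tip_box: Pink and clear open pipette-tip box, 82 x 122 x 68 mm, loose, left of the station; origin at the centre of its underside. Bystander.
- tube_rack: Dark blue tube rack, 84 x 192 x 50 mm, loose, on the bench to the left; origin at the centre of its underside. Bystander.
- marker: Marker pen, 13 x 135 x 14 mm, lying loose on the bench to the right; origin at its underside's centre. Bystander.

How it is judged:
By the outcome, as a careful person would: the job done as asked, in the order asked, and still so for the second after the job is handed in, while the arm keeps its last pose, push and grip.
It also fails if it takes over 48 s, if anything falls off the work surface, if the arm or the gripper's body presses on something with over 40 N, if the wrist force passes 120 N, or if a joint passes its speed limit or range.

## Robot

A 6-joint arm with a two-finger parallel gripper is mounted at the origin on a cart in front of the work surface, level with it; the furniture and walls round the work are solid. World frame = base frame: x ahead of the robot, y to its left, z up, the work surface at z = 0. Lengths are in mm, angles in rad, forces in N, time in s.
With the tool pointing down it reaches from about 300 to 775 mm from the base axis. Payload 14.6 kg.
Tool frame: the origin (TCP) lies on the centre line of the jaws, within the pads' length; the fingertips stand 22 mm ahead of it and the grasp point (between the pads) lies 3 mm ahead of it; z points along the fingers, y is the direction in which the jaws open and shut (so a half turn about z gives the same grasp; the last joint's range is limited). The gripper opens to 94 mm and grips with 3 to 60 N. Pads are 16 mm wide; open, the fingers measure 119 mm over their backs; the gripper's body (75 mm by 177 mm) begins 78 mm behind the grasp point.
Start: joints at [1.256, 0.3, 1.521, -0, 1.321, -0.067], TCP at [134.897, 533.191, 227.446] pointing down, gripper open.
Joint ranges: [-3.03, 3.03], [-0.79, 2.21], [0.23, 2.52], [-1.04, 4.18], [0, 3.07], [-2.55, 2.55]. Speed limits (rad/s): [2.22, 2.22, 2.57, 3.14, 3.14, 3.14].

## Interface

Orientations are given as [roll, pitch, yaw] about the fixed x, y, z axes, in that order (R = Rz(yaw) Ry(pitch) Rx(roll)).
In Python, from rig import ctrl, move_gripper, solver, get_state, capture, camera_info gives the robot as it stands. Calls block until the motion is done:
- ctrl.move_ptp(position, orientation): joint-space move of the TCP to a pose.
- ctrl.line_to(position, rotation=None, v=150, until_force=None): straight line of the TCP; rotation=None keeps the orientation; v is the mean speed in mm/s. With until_force (N) it stops when the force on the tool has changed by that much, and returns True; else False.
- ctrl.move_joints(angles): joint-space move.
- move_gripper(opening, force=None): opening from 0.0 (shut) to 1.0 (fully open); force is the grip in N (None keeps the last); returns when the fingers have stopped.
- ctrl.dwell(seconds).
- solver.solve_ik(position, orientation): joint angles nearest the present ones, or None.
- get_state(): the state.
- capture(name): name is "side" or "top"; returns (picture, depth): 384x512x3 uint8, red, green, blue; 384x512 float32, mm along the optical axis (not along the pixel's ray), 0 where there is no reading.
- camera_info(name): a dict with "fx", "fy", "cx", "cy" (pixels), "dist_coeffs" ([k1, k2, p1, p2, k3] as OpenCV has them; the pictures are not rectified), "T" (4x4, takes a point from camera to world coordinates). Camera axes: x right, y up, looking along -z (the intrinsics and any distortion apply to the point x, -y, -z); pixel columns grow to the right and rows downward; lengths in mm; the calibration is good to about 2 mm. A picture is of the moment at which its call begins. camera_info takes no time and is no camera call.
A pose or a line that the arm cannot do raises ctrl.IKError and nothing moves.
- ctrl.job_done(): hands the job in, once; it reports no verdict.
The state is a dict: "t": time; "qpos": joint angles; "joint_velocities": joint speeds; "effort": joint torques, N m; "position": TCP position; "tool_rot": TCP orientation; "force": force on the tool from outside, world axes, zero at the start; "moment": the same for the moment, N m; "width": opening from 0.0 (shut) to 1.0 (fully open).
Only numpy, scipy, OpenCV 4.12 (cv2) and the standard library are available. Lean on these libraries where they do the work, as an engineer would, in place of code of your own. Each camera call takes 0.05 s, during which the arm holds its last target.

## Working session

There is one attempt and no reset: what is moved stays moved. The work goes in short steps, each a Python script; the robot and the scene stay as the last script left them, time stands still between calls to the robot, and variables do not carry over. Pictures are saved under pics/ and viewed, and the job is handed in when it is done.

```bash
ls; mkdir -p pics
cat > h.py <<'E'
import numpy as np, cv2
from rig import ctrl, move_gripper, solver, get_state, capture, camera_info
def snap(n,f):
    im,d=capture(n); cv2.imwrite(f'pics/{f}.png',cv2.cvtColor(im,cv2.COLOR_RGB2BGR)); np.savez(f'pics/{f}.npz',im=im,d=d); return im,d
def ray(n,u,v):
    c=camera_info(n);K=np.array([[c['fx'],0,c['cx']],[0,c['fy'],c['cy']],[0,0,1.]])
    p=cv2.undistortPoints(np.array([[[u,v]]],float),K,np.array(c['dist_coeffs'],float))[0,0]
    T=np.array(c['T']);d=T[:3,:3]@np.array([p[0],-p[1],-1.]);return T[:3,3],d   # d scaled to depth 1
def onplane(n,u,v,z):
    o,d=ray(n,u,v);return o+d*(z-o[2])/d[2]
def atdepth(n,u,v,dep):
    o,d=ray(n,u,v);return o+d*dep
def proj(n,P):
    c=camera_info(n);T=np.array(c['T']);q=T[:3,:3].T@(np.asarray(P,float)-T[:3,3]);q=np.array([q[0],-q[1],-q[2]])
    K=np.array([[c['fx'],0,c['cx']],[0,c['fy'],c['cy']],[0,0,1.]])
    return cv2.projectPoints(q.reshape(1,1,3),np.zeros(3),np.zeros(3),K,np.array(c['dist_coeffs'],float))[0].ravel()
E
python3 - <<'E'
from h import *
for n in('side','top'):
    snap(n,n+'0');c=camera_info(n);print(n,c['fx'],c['cx'],c['cy'],c['dist_coeffs'],np.round(c['T'],3).tolist())
s=get_state();print(s['t'],s['position'],s['tool_rot'],s['force'])
E
```

```text
pics
side 358.73818244604973 251.20639259898232 192.34196210351976 [-0.00501531  0.          0.          0.          0.        ] [[0.993, 0.076, -0.089, 442.615], [-0.116, 0.54, -0.834, -827.56], [-0.015, 0.838, 0.545, 685.937], [0.0, 0.0, 0.0, 1.0]]
top 436.0311177902321 251.94786022954744 183.88887422523965 [0.05034343 0.         0.         0.         0.        ] [[0.007, 0.976, -0.219, 280.931], [-1.0, 0.007, -0.001, 71.172], [0.0, 0.219, 0.976, 1287.814], [0.0, 0.0, 0.0, 1.0]]
0.1 [134.82775322 533.00252631 226.96126581] [-3.14056066e+00 -6.19597717e-05  2.89381703e+00] [-0.15778923 -0.66876197  0.30940769]
```

View pics/side0.png

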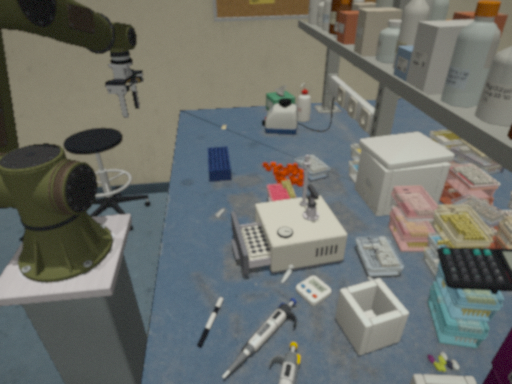

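View pics/top0.png

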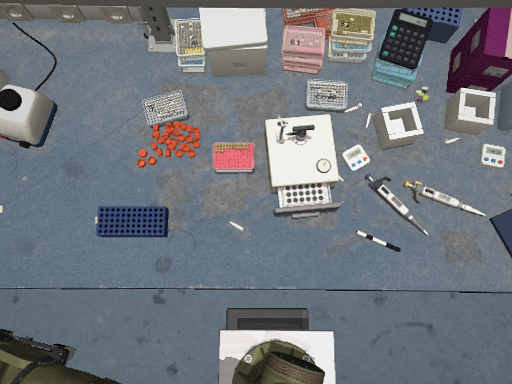

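The side view shows the station at about (300,235), with its drawer open to the left at (245,245) and the T-handle near (312,193). In the top view, the roof spans about (267..340, 115..185), the drawer front is at about (307,210), and the T-handle is at (300,128). I'll zoom in next.

Run:
```python
import cv2,numpy as np
a=cv2.imread('pics/top0.png')[100:225,250:375];cv2.imwrite('pics/top0z.png',cv2.resize(a,None,fx=4.8,fy=4.8,interpolation=cv2.INTER_CUBIC))
a=cv2.imread('pics/side0.png')[170:290,220:360];cv2.imwrite('pics/side0z.png',cv2.resize(a,None,fx=5,fy=5,interpolation=cv2.INTER_CUBIC))
```

```text
(no output)
```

View pics/top0z.png

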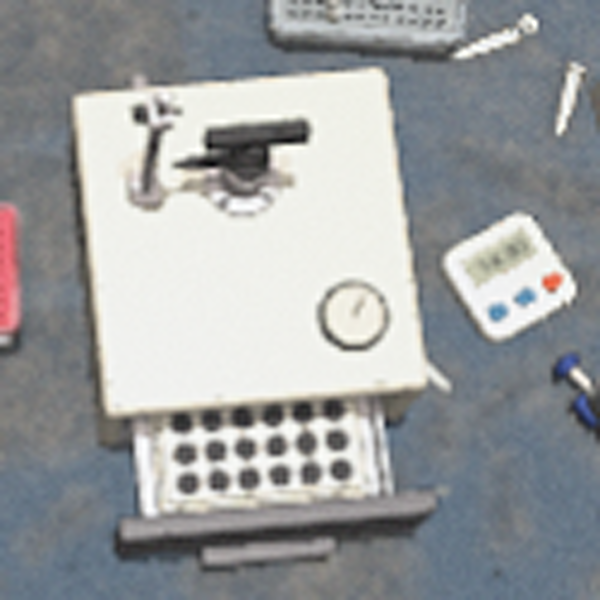

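View pics/side0z.png

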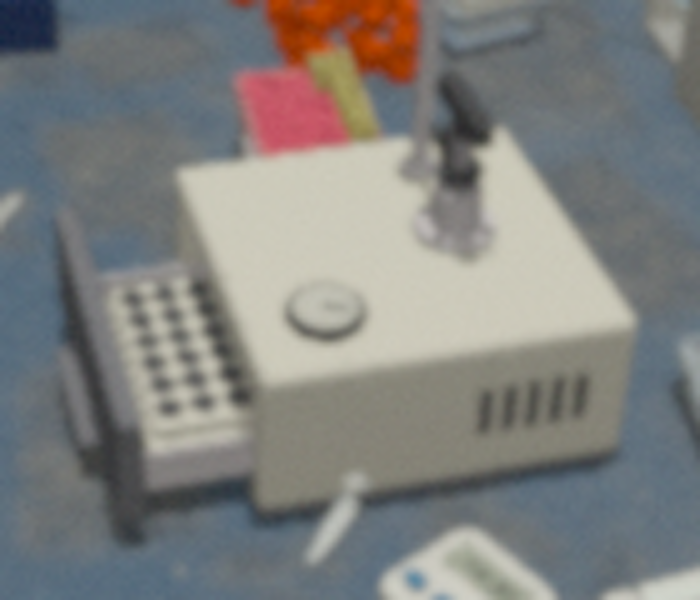

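```bash
cat > m.py <<'E'
from h import *
def cloud(n,f):
    a=np.load(f'pics/{f}.npz');d=a['d'];im=a['im']
    c=camera_info(n);K=np.array([[c['fx'],0,c['cx']],[0,c['fy'],c['cy']],[0,0,1.]])
    vv,uu=np.mgrid[:384,:512];p=cv2.undistortPoints(np.stack([uu,vv],-1).reshape(-1,1,2).astype(float),K,np.array(c['dist_coeffs'],float)).reshape(384,512,2)
    q=np.stack([p[...,0],-p[...,1],-np.ones((384,512))],-1)*d[...,None];T=np.array(c['T'])
    return q@T[:3,:3].T+T[:3,3],im,d
E
python3 - <<'E'
from m import *
for n in('top','side'):
    P,im,d=cloud(n,n+'0')
    box=np.zeros((384,512),bool)
    if n=='top': box[100:225,250:350]=1
    else: box[170:290,220:360]=1
    m=box&(d>0)&(abs(P[...,2]-100)<6)&(im.min(2)>140)
    m=m.astype(np.uint8);m=cv2.morphologyEx(m,cv2.MORPH_OPEN,np.ones((3,3)));cs,_=cv2.findContours(m,0,2);c=max(cs,key=cv2.contourArea)
    print(n,'med z',np.median(P[...,2][m>0]),m.sum())
    # all px of hull -> plane z=100
    W=np.array([onplane(n,*q,100)[:2] for q in c[:,0,:]],np.float32)
    r=cv2.minAreaRect(W);print(r,cv2.boxPoints(r).round(1).tolist())
    # drawer front: points z 60..90 in front
    if n=='top':
        b=box&(d>0)
        for lo,hi in((76,90),(18,32)):
            k=b&(P[...,2]>lo)&(P[...,2]<hi)&(np.arange(384)[:,None]>200);print(lo,k.sum(),np.round(P[k][:,:].min(0)),np.round(P[k].max(0)))
    v,u=np.nonzero(box&(d>0)&(P[...,2]>125)); 
    for a,b2 in list(zip(u,v))[::6]: print(a,b2,P[b2,a].round(0),im[b2,a])
E
```

```text
top med z 99.68126467113518 3734
((650.3634643554688, -66.05802154541016), (198.59552001953125, 189.88734436035156), 5.721414566040039) [[542.0999755859375, 18.5], [561.0, -170.39999389648438], [758.5999755859375, -150.60000610351562], [739.7000122070312, 38.29999923706055]]
76 351 [ 473. -175.   76.] [502.  11.  89.]
18 166 [ 469. -173.   18.] [515.  11.  32.]
282 118 [683.  -2. 256.] [227 219 208]
283 119 [680.  -4. 256.] [229 226 224]
284 120 [678.  -7. 253.] [248 247 246]
284 121 [676.  -7. 253.] [182 178 178]
281 122 [679.  -0. 238.] [229 225 223]
277 123 [677.  10. 235.] [180 181 169]
283 123 [676.  -5. 238.] [86 81 76]
279 124 [676.   5. 232.] [68 66 67]
285 124 [676. -11. 232.] [238 239 239]
284 125 [673.  -8. 232.] [197 192 190]
306 125 [692. -71. 182.] [161 163 152]
312 125 [691. -86. 185.] [105 103 102]
283 126 [672.  -6. 227.] [139 130 127]
297 126 [688. -46. 186.] [145 146 137]
303 126 [688. -62. 186.] [104 103 102]
309 126 [688. -78. 186.] [81 79 78]
280 127 [683.  -1. 190.] [226 227 216]
295 127 [685. -41. 186.] [84 81 80]
301 127 [687. -58. 181.] [90 88 87]
307 127 [6
[... 2982 characters left out ...]
 -47. 140.] [91 88 83]
314 199 [689. -70. 155.] [111 109 102]
309 200 [682. -52. 141.] [71 71 69]
308 201 [678. -56. 140.] [110 108 100]
314 201 [689. -72. 150.] [121 119 112]
312 202 [684. -73. 148.] [95 92 93]
308 203 [675. -66. 141.] [93 91 91]
314 203 [690. -71. 143.] [78 78 77]
310 204 [679. -73. 142.] [63 64 63]
316 204 [695. -73. 141.] [149 148 135]
313 205 [686. -75. 140.] [53 53 54]
309 206 [676. -74. 137.] [76 75 75]
315 206 [692. -77. 137.] [122 121 113]
311 207 [683. -72. 131.] [82 80 76]
307 208 [673. -69. 127.] [135 132 127]
313 208 [687. -76. 131.] [103 103 100]
310 209 [679. -75. 127.] [132 129 128]
316 209 [695. -77. 127.] [168 164 153]
315 210 [691. -81. 127.] [140 136 131]
```

The two views differ by about 10 mm in y. I'll check both against the bench plane and the known gripper pose.

Run:
```python
from m import *
s=get_state();p=s['position'];print(p)
for n in('top','side'):
    P,im,d=cloud(n,n+'0')
    print(n,'tip px',proj(n,p-[0,0,22]),'tcp',proj(n,p))
    # bench plane fit, blue pixels
    k=(d>0)&(abs(P[...,2])<15)&(P[...,0]>350)&(P[...,0]<850)&(abs(P[...,1])<400)&(im[...,2]>im[...,0]+20)
    Q=P[k];A=np.c_[Q[:,:2],np.ones(len(Q))];print(np.linalg.lstsq(A,Q[:,2],rcond=None)[0],k.sum())
im=cv2.imread('pics/side0.png')[40:140,70:170];cv2.imwrite('pics/sg.png',cv2.resize(im,None,fx=5,fy=5,interpolation=cv2.INTER_CUBIC))
im=cv2.imread('pics/top0.png')[320:384,0:140];cv2.imwrite('pics/tg.png',cv2.resize(im,None,fx=5,fy=5,interpolation=cv2.INTER_CUBIC))
```

```text
[134.82775322 533.00252631 226.96126581]
top tip px [ 51.68039169 346.96231926] tcp [ 47.28614943 348.40803999]
[ 3.64889733e-03  2.26824172e-04 -8.05981980e-01] 13129
side tip px [131.74575556 111.75408054] tcp [130.60936237 106.17429459]
[ 6.94101627e-04 -3.08927176e-04 -7.65374640e-01] 11561
```

View pics/sg.png

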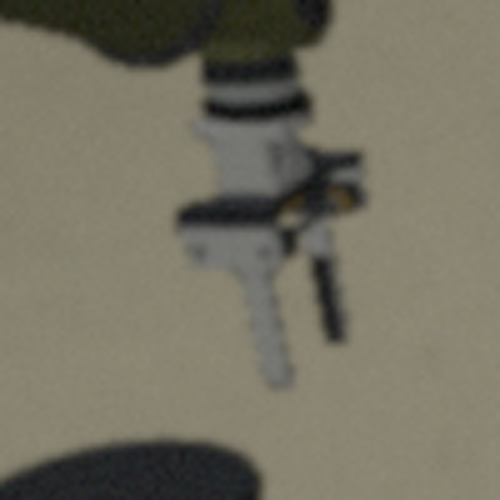

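View pics/tg.png

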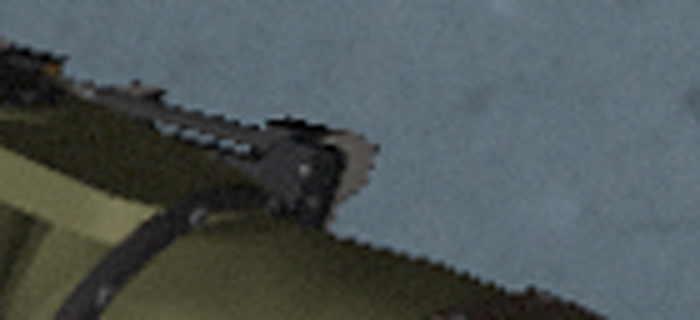

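Run:
```python
from m import *
# white timer, rack, by depth-based bounding: component centroid of raised points
P={};I={}
for n in('top','side'):
    P[n],I[n],d=cloud(n,n+'0')
    hsv=cv2.cvtColor(I[n],cv2.COLOR_RGB2HSV);z=P[n][...,2]
    W=P[n]
    def rep(name,k):
        Q=W[k];print(n,name,k.sum(),'med',np.median(Q,0).round(1),'mid',((np.percentile(Q,2,0)+np.percentile(Q,98,0))/2).round(1))
    reg=lambda x0,x1,y0,y1,z0,z1:(W[...,0]>x0)&(W[...,0]<x1)&(W[...,1]>y0)&(W[...,1]<y1)&(z>z0)&(z<z1)
    rep('timer',reg(540,680,-260,-185,12,26)&(I[n].min(2)>120))
    rep('rack',reg(350,600,200,520,44,58))
    rep('tipbox',reg(500,750,50,230,55,85))
    rep('handle',reg(640,720,-130,-20,172,200)&(I[n].max(2)<110))
    rep('roof',reg(500,800,-210,60,94,106)&(I[n].min(2)>140))
    rep('gauge',reg(560,620,-160,-80,104,112))
```

```text
top timer 283 med [ 652.  -234.9   16.2] mid [ 647.6 -232.2   16.8]
top rack 1551 med [449.2 417.4  49. ] mid [450.5 417.6  49.3]
top tipbox 280 med [665.8 132.2  62. ] mid [645.5 126.3  64.2]
top handle 88 med [682.5 -62.7 184.3] mid [683.6 -62.6 181.8]
top roof 3898 med [641.6 -67.3  99.8] mid [650.5 -65.8 100.1]
top gauge 141 med [ 601.2 -128.3  106.7] mid [ 594.8 -124.7  107.4]
side timer 357 med [ 651.5 -238.2   14.6] mid [ 647.2 -233.9   15.3]
side rack 460 med [449.9 402.1  47.1] mid [450.4 410.7  47.1]
side tipbox 127 med [667.5 133.1  65.7] mid [665.9 130.3  62.2]
side handle 85 med [682.5 -71.2 182.7] mid [684.5 -67.9 179.9]
side roof 2815 med [641.8 -91.1  98.5] mid [650.5 -76.9 100.1]
side gauge 118 med [ 600.6 -132.4  105.8] mid [ 601.  -132.8  106. ]
```

Run:
```python
from m import *
C=np.array([650.4,-66.0]);th=0.1;X=np.array([np.cos(th),np.sin(th)]);Y=np.array([-X[1],X[0]])
P,im,d=cloud('top','top0')
L=np.c_[((P[...,:2]-C)@X).ravel(),((P[...,:2]-C)@Y).ravel(),P[...,2].ravel()].reshape(384,512,3)
k=(d>0)&(L[...,0]<-120)&(L[...,0]>-260)&(abs(L[...,1])<100)&(L[...,2]>30)&(im.max(2)<150)
for lo in range(10,95,10):
    q=L[k&(abs(L[...,2]-lo-5)<5)];
    if len(q):print(lo,len(q),np.percentile(q,[5,50,95],axis=0).round(1)[:,:2].tolist())
s=get_state();print(s['t'])
for p,o in(([420,-90,150],[np.pi,0,.1]),([420,-90,66],[np.pi,0,.1]),([530,-78,66],[np.pi,0,.1]),([685,-62,260],[np.pi,0,.1+np.pi/2]),([685,-62,290],[np.pi,0,.1+np.pi/2])):
    print(p,solver.solve_ik(p,o))
```

```text
30 41 [[-170.9, -80.3], [-169.7, -6.9], [-135.9, 82.9]]
40 119 [[-169.9, -51.2], [-135.7, 2.0], [-121.3, 60.5]]
50 53 [[-170.3, -80.8], [-169.6, -4.1], [-127.1, 85.5]]
60 30 [[-170.3, -87.6], [-169.6, 3.3], [-168.9, 73.8]]
70 52 [[-170.2, -82.2], [-169.7, 13.1], [-157.6, 90.3]]
80 117 [[-170.1, -88.6], [-160.9, -8.1], [-157.2, 86.1]]
0.1
[420, -90, 150] [-2.96405277e-01  1.19242049e-01  1.93374742e+00 -4.44089210e-16
  1.08860318e+00  1.17439105e+00]
[420, -90, 66] [-2.96405277e-01  2.59870772e-01  2.00132478e+00 -4.44089210e-16
  8.80397101e-01  1.17439105e+00]
[530, -78, 66] [-2.14494846e-01  4.60161396e-01  1.71123101e+00 -4.44089210e-16
  9.70200252e-01  1.25630148e+00]
[685, -62, 260] [-0.14350327  0.6060884   1.01019824  0.          1.52530601 -0.24350327]
[685, -62, 290] [-0.14350327  0.59763151  0.95605712  0.          1.58790403 -0.24350327]
```

```bash
cat >> h.py <<'E'
C=np.array([650.4,-66.0]);th=0.1;X=np.array([np.cos(th),np.sin(th)]);Y=np.array([-X[1],X[0]])
def W(lx,ly,z): return np.r_[C+lx*X+ly*Y,z]
def L(p): return np.array([(np.asarray(p)[:2]-C)@X,(np.asarray(p)[:2]-C)@Y,p[2]])
E
python3 - <<'E'
from h import *
o=[np.pi,0,th]
ctrl.move_ptp(W(-215,0,170),o); move_gripper(0.0,force=20)
ctrl.line_to(W(-215,0,64)); s=get_state();f0=np.array(s['force']);print(s['t'],L(s['position']),f0)
r=ctrl.line_to(W(-160,0,64),v=80,until_force=6);s=get_state();print('a',r,s['t'],L(s['position']),s['force'])
snap('top','top1')
r=ctrl.line_to(W(-113,0,64),v=40,until_force=20);s=get_state();print('b',r,s['t'],L(s['position']),s['force'],s['tool_rot'])
snap('top','top2');snap('side','side2')
E
```

```text
4.8333 [-2.14601524e+02 -1.64906229e-01  6.46811783e+01] [ 0.00452742 -0.37719292 -0.71177717]
a False 5.675 [-1.60282033e+02  3.65681837e-02  6.39185766e+01] [1.09435703 0.38459687 0.0192626 ]
b True 6.5917 [-1.24413487e+02  6.42786616e-02  6.36470536e+01] [-2.07888995 -0.63212904  2.33423214] [-3.1410632   0.00450924  0.10029506]
```

Run:
```python
from m import *
P,im,d=cloud('top','top2')
Lc=np.c_[((P[...,:2]-C)@X).ravel(),((P[...,:2]-C)@Y).ravel(),P[...,2].ravel()].reshape(384,512,3)
k=(d>0)&(Lc[...,0]<-104)&(Lc[...,0]>-130)&(abs(Lc[...,1])<95)&(abs(Lc[...,1])>45)&(im.max(2)<150)
for lo in range(20,95,10):
    q=Lc[k&(abs(Lc[...,2]-lo-5)<5)]
    if len(q):print(lo,len(q),np.percentile(q[:,0],[5,50,95]).round(1))
a=cv2.imread('pics/top2.png')[100:225,250:375];cv2.imwrite('pics/top2z.png',cv2.resize(a,None,fx=4.8,fy=4.8,interpolation=cv2.INTER_CUBIC))
```

```text
20 2 [-109.2 -108.2 -107.3]
30 5 [-112.8 -112.  -107.6]
40 4 [-112.4 -111.5 -110.9]
60 5 [-112.3 -111.8 -110.4]
70 4 [-112.5 -110.5 -106.6]
80 7 [-112.2 -107.8 -104.4]
```

View pics/top2z.png

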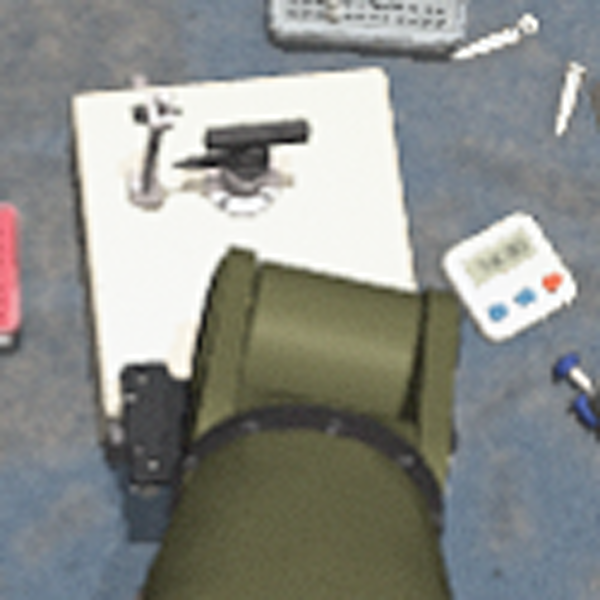

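The top view shows the drawer closed, and the panel-face points read about −112 mm (home is −114). I'll push again slowly to confirm it's against the stop, then back away.

Run:
```python
from h import *
r=ctrl.line_to(W(-112,0,64),v=25,until_force=22);s=get_state();print('b',r,s['t'],L(s['position']),s['force'])
ctrl.dwell(.15);s=get_state();print(s['t'],L(s['position']),s['force'])
ctrl.line_to(W(-165,0,66));ctrl.line_to(W(-165,0,180),v=300);
o=[np.pi,0,th+np.pi/2]
ctrl.move_ptp(W(-140,20,270),o);move_gripper(0.5,force=40)
snap('top','top3');snap('side','side3');s=get_state();print(s['t'],L(s['position']),s['tool_rot'])
im=cv2.imread('pics/side3.png')[130:290,200:360];cv2.imwrite('pics/side3z.png',cv2.resize(im,None,fx=3.7,fy=3.7,interpolation=cv2.INTER_CUBIC))
```

```text
b True 6.9333 [-124.57701366    0.21690908   63.13269067] [-0.11384755 -0.54849671 -0.80120627]
7.0833 [-124.68853758    0.2579882    62.94883523] [ 0.05369575 -0.94483604  0.68721927]
10.35 [-139.99338759   20.00390524  269.99778936] [ 3.14156424e+00 -2.14646352e-06  1.67077273e+00]
```

View pics/side3z.png

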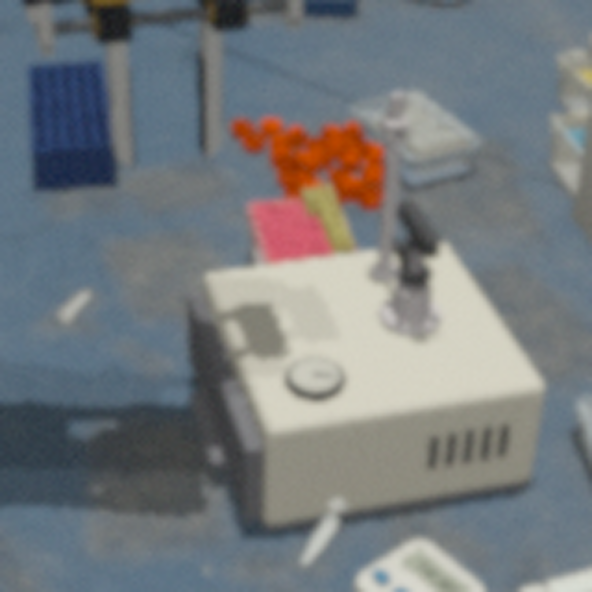

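View pics/top3.png

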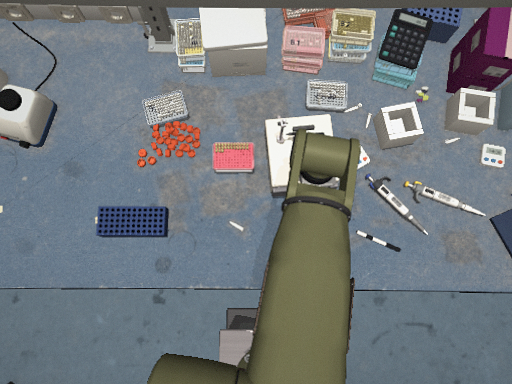

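Run:
```python
from m import *
im=cv2.imread('pics/side0.png')[145:215,285:335];a=cv2.resize(im,None,fx=8,fy=8,interpolation=cv2.INTER_CUBIC)
im=cv2.imread('pics/top0.png')[105:150,270:320];b=cv2.resize(im,None,fx=8,fy=8,interpolation=cv2.INTER_CUBIC)
im=np.zeros((560,800,3),np.uint8);im[:a.shape[0],:400]=a;im[:b.shape[0],400:]=b;cv2.imwrite('pics/mk.png',im)
for n in('side',):
    P,im,d=cloud(n,'side3')
    Lc=np.c_[((P[...,:2]-C)@X).ravel(),((P[...,:2]-C)@Y).ravel(),P[...,2].ravel()].reshape(384,512,3)
    k=(d>0)&(Lc[...,0]<-102)&(Lc[...,0]>-130)&(abs(Lc[...,1])<100)
    for lo in range(10,95,10):
        q=Lc[k&(abs(Lc[...,2]-lo-5)<5)]
        if len(q):print(lo,len(q),np.percentile(q[:,0],[2,50,98]).round(1))
```

```text
10 7 [-113.9 -111.4 -103.3]
20 134 [-124.8 -116.5 -105.6]
30 52 [-114.3 -113.7 -103. ]
40 59 [-114.3 -113.7 -103.6]
50 54 [-114.5 -113.6 -103.3]
60 58 [-114.3 -113.7 -105.7]
70 68 [-114.5 -113.7 -103.8]
80 193 [-113.7 -108.3 -102.6]
```

View pics/mk.png

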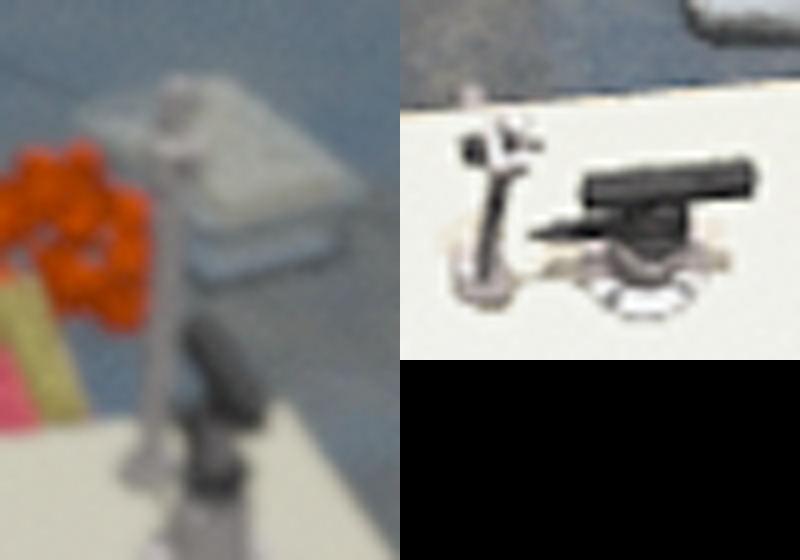

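Run:
```python
from h import *
for n in('side','top'):
    print(n,'pointer0',proj(n,W(35,44,140)),'posttop',proj(n,W(35,58,255)),'barL',proj(n,W(35,30,186)),'barR',proj(n,W(35,-30,186)),'slope',[proj(n,W(35,46.5,h)).round(1).tolist() for h in(200,210,220,230)])
def zoom(f,u,v,s,h=12,w=14):
    im=cv2.imread(f'pics/{f}.png').astype(float)[v-h:v+h,u-w:u+w];im=(im-im.min())/(im.max()-im.min())*255
    return cv2.resize(im.astype(np.uint8),None,fx=s,fy=s,interpolation=cv2.INTER_NEAREST)
a=zoom('side0',308,160,14,20,14);b=zoom('top0',284,124,14,14,14)
o=np.zeros((560,800,3),np.uint8);o[:a.shape[0],:a.shape[1]]=a;o[:b.shape[0],405:405+b.shape[1]]=b[:, :395];cv2.imwrite('pics/mk2.png',o)
print('side x0',308-14,'y0',140,' top x0',270,'y0',110)
```

```text
side pointer0 [305.72937893 193.47819617] posttop [306.8881879  154.00162111] barL [308.68002001 181.83882257] barR [316.88626154 193.82847942] slope [[306.9, 174.3], [307.2, 171.0], [307.5, 167.7], [307.7, 164.4]]
top pointer0 [285.38877948 134.07102226] posttop [283.28516373 119.38030776] barL [291.91648339 127.88054796] barR [314.3203254  125.85903786] slope [[286.2, 126.6], [286.5, 125.3], [286.8, 123.9], [287.1, 122.5]]
side x0 294 y0 140  top x0 270 y0 110
```

View pics/mk2.png

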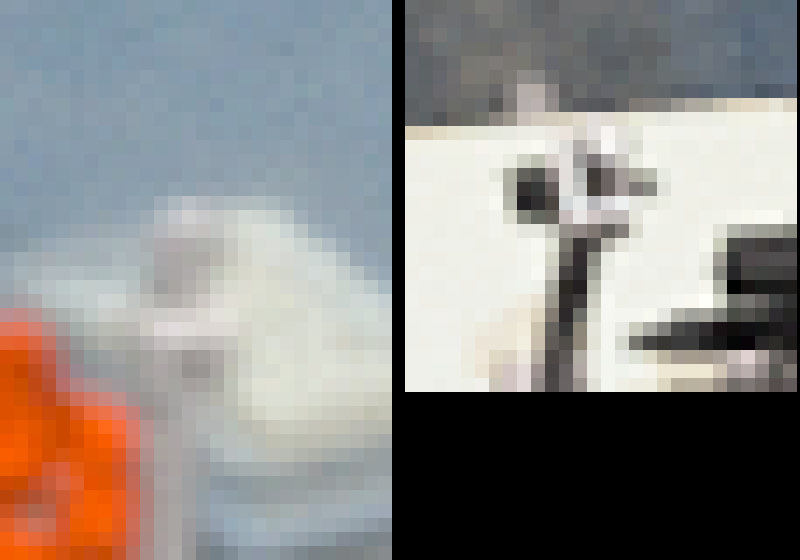

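Run:
```python
from h import *
ctrl.line_to(W(34.5,8,290),v=200)
ctrl.line_to(W(34.5,8,189),v=100,until_force=8);s=get_state();print(s['t'],L(s['position']),s['force'])
f0=np.array(s['force'])
move_gripper(0.0,force=45);ctrl.dwell(.3);s=get_state();print(s['t'],L(s['position']),s['force']-f0,s['width'])
snap('side','side4')
r=ctrl.line_to(W(34.5,8,189+40),v=80);ctrl.dwell(.3);s=get_state();print(r,s['t'],L(s['position']),s['force']-f0,s['width'])
snap('side','side5');snap('top','top5')
a=cv2.imread('pics/side4.png')[140:220,280:345];b=cv2.imread('pics/side5.png')[140:220,280:345]
cv2.imwrite('pics/s45.png',cv2.resize(np.hstack([a,b]),None,fx=6,fy=6,interpolation=cv2.INTER_CUBIC))
```

```text
12.5417 [ 34.75531659   7.9503684  189.81814943] [ 0.24887061  1.40685402 -0.60966505]
13.5333 [ 34.3035282    8.07129672 189.01697572] [-5.45292702 -1.20334658  2.55864561] 0.13014700984504263
False 14.5333 [ 34.29042339   8.0662125  228.94144342] [-5.44280855 -0.55136336 -7.78330955] 0.12806705153443906
```

View pics/s45.png

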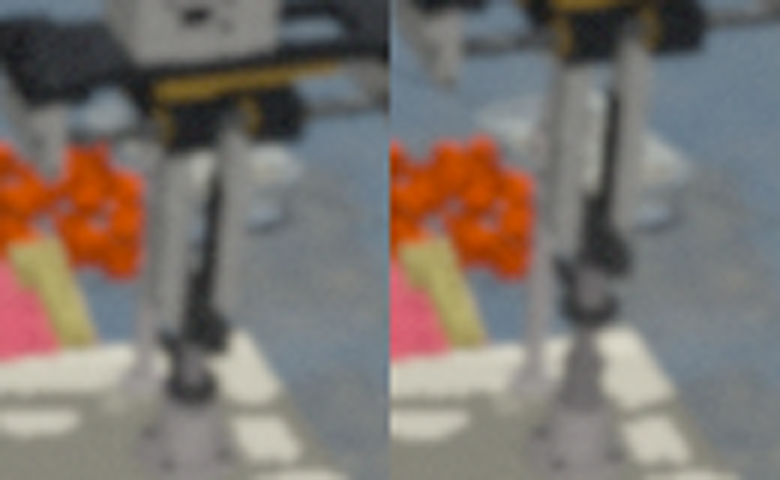

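The rod is lifting with the grip: 40 mm up at −7.8 N, where the spring should give about 7.4 N. I'll go to about 80 mm and compare the pointer directly with the tooth.

Run:
```python
from h import *
r=ctrl.line_to(W(34.5,8,189+80),v=80);ctrl.dwell(.3);s=get_state();print(r,s['t'],L(s['position']),s['force'],s['width'])
snap('side','side6');snap('top','top6')
a=cv2.imread('pics/side6.png')[140:190,288:338];b=cv2.imread('pics/side0.png')[145:195,288:338]
cv2.imwrite('pics/s6.png',cv2.resize(np.hstack([a,b*1]),None,fx=8,fy=8,interpolation=cv2.INTER_CUBIC))
b=cv2.imread('pics/top6.png')[105:150,260:320];cv2.imwrite('pics/t6.png',cv2.resize(b,None,fx=8,fy=8,interpolation=cv2.INTER_CUBIC))
```

```text
False 15.5833 [ 34.27772357   8.05808419 269.975975  ] [-5.25542372  0.68923295 -9.93826605] 0.12669827266319855
```

View pics/s6.png

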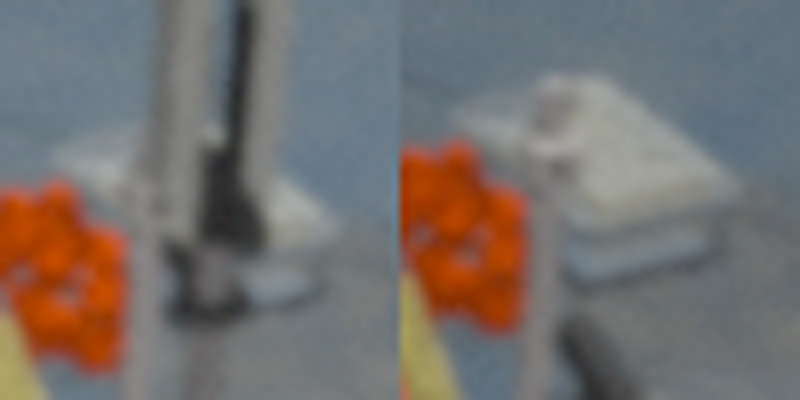

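View pics/t6.png

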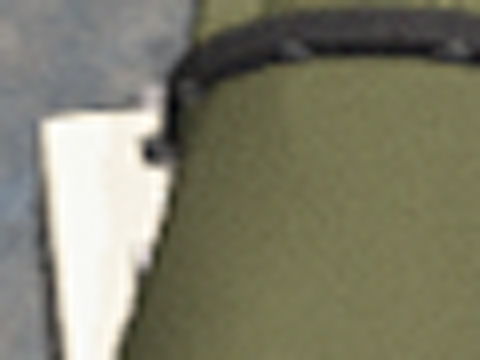

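The left finger hides the tooth in this view. I'll work out the height from the clear starting pictures instead, comparing the tooth with the pointer at rest (140 mm) by sub-pixel darkness.

Run:
```python
from h import *
im=cv2.cvtColor(cv2.imread('pics/top0.png'),cv2.COLOR_BGR2GRAY).astype(int)
np.set_printoptions(linewidth=200)
print('top tooth cols 282-291 rows 118-128');print(im[118:128,282:292])
print('top pointer cols 282-295 rows 129-139');print(im[129:139,282:296])
im=cv2.cvtColor(cv2.imread('pics/side0.png'),cv2.COLOR_BGR2GRAY).astype(int)
print('side tooth cols 300-316 rows 156-172');print(im[156:172,300:316])
print('side pointer cols 300-316 rows 186-204');print(im[186:206,300:318])
for h in(215,220,225,230): print(h,proj('top',W(35,46.5,h)),proj('side',W(35,46.5,h)), proj('side',W(35,58,h+7)))
print([proj('side',W(35,44-k,140)) for k in(0,10,20,30)],[proj('top',W(35,44-k,140)) for k in(0,10,20,30)])
```

```text
top tooth cols 282-291 rows 118-128
[[220 226 222 224 234 234 232 236 237 236]
 [215 227 244 227 231 243 243 242 242 241]
 [182 208 247 226 222 242 241 239 239 241]
 [164 133 179 204 234 245 241 240 240 239]
 [189  79 117 166 178 192 233 241 240 239]
 [201  82 115 165 136 149 227 240 240 241]
 [233 190 220 239 231 229 237 240 240 239]
 [231 205 193 196 230 244 241 240 239 241]
 [148 132 111 140 220 241 240 240 241 243]
 [ 73 100 185 228 237 240 240 240 241 245]]
top pointer cols 282-295 rows 129-139
[[ 64 169 236 242 240 241 239 239 241 230 146  58  84  82]
 [ 53 193 243 241 239 240 240 242 241 244 181  24  42  47]
 [ 79 208 247 240 241 241 243 246 247 253 214 122 130 111]
 [121 221 246 244 244 247 232 186 170 174 138  91  97  82]
 [146 230 244 234 206 177 140  92  81  66  40  36  39  41]
 [147 228 245 217 129  86  72  77  77  53  43  29  28  58]
 [179 234 244 233 225 220 187 166 166 164 171 196 216 173]
 [178 234 244 242 245 243 232 232 232 233 204 174 185 149]
 [157 226 244 239 236 236 218 182 185 186 156 123 133 120]
 [162 193 235 242 244 220 159 149 163 162 150 151 161 147]]
side
[... 2595 characters left out ...]
 143 121  87  63  57  58  56  53  68 109 157 186]]
215 [286.60282573 124.59525317] [307.32165921 169.39110146] [306.03158833 165.05727059]
220 [286.75354358 123.91377498] [307.45388953 167.74526271] [306.15934461 163.40880606]
225 [286.90558553 123.22633488] [307.58686604 166.08999135] [306.28781721 161.75095235]
230 [287.05896924 122.53285375] [307.72059499 164.42520713] [306.41701209 160.0836301 ]
[array([305.72937893, 193.47819617]), array([306.96480298, 195.41606766]), array([308.22095242, 197.38648438]), array([309.49835153, 199.39027054])] [array([285.38877948, 134.07102226]), array([288.98422365, 133.74770964]), array([292.57926714, 133.4241122 ]), array([296.17398367, 133.10022371])]
```

Top view: the pointer at rest is at row 133.9 and the tooth at 122.7, giving a mark height of about 228 mm. The side view gives 226–230 mm depending on bias. To compare the tip and tooth directly, I'll lower the rod and regrip 10 mm further left so the finger clears the line of sight.

Run:
```python
from h import *
ctrl.line_to(W(34.3,8,189.2),v=100);s=get_state();print(s['t'],L(s['position']),s['force'])
move_gripper(0.4);ctrl.line_to(W(34.0,18,190),v=100)
ctrl.dwell(.1);s=get_state();print(s['t'],L(s['position']),s['force'])
snap('side','side7')
move_gripper(0.0,force=45);ctrl.dwell(.3);s=get_state();z0=s['position'][2];print(s['t'],L(s['position']),s['force'],s['width'])
np.save('z0.npy',z0)
ctrl.line_to(W(34.0,18,z0+85),v=90);ctrl.dwell(.3);s=get_state();print(s['t'],L(s['position']),s['position'][2]-z0,s['force'],s['width'])
I=[snap('side',f'side8_{i}')[0].astype(float) for i in range(4)]
im=np.mean(I,0).astype(np.uint8);cv2.imwrite('pics/s8.png',cv2.cvtColor(im,cv2.COLOR_RGB2BGR))
a=cv2.imread('pics/s8.png')[140:190,283:333]
cv2.imwrite('pics/s8z.png',cv2.resize(a,None,fx=11,fy=11,interpolation=cv2.INTER_CUBIC))
```

```text
16.6333 [ 34.33103143   8.03910906 190.49899973] [-7.18738708  1.8299634  -5.56357171]
17.5833 [ 34.0517973   18.22478624 190.06156201] [-0.1133084  -0.38421394 -0.12775372]
18.4583 [ 34.12583643  17.9604364  190.0103807 ] [ 3.94657079 -1.00010914 -0.75572594] 0.12214469885268989
19.85 [ 34.06193255  17.9252856  273.37142126] 83.36104055427259 [ 6.72098298 -0.75787675 -9.75628007] 0.12236475027432098
```

View pics/s8z.png

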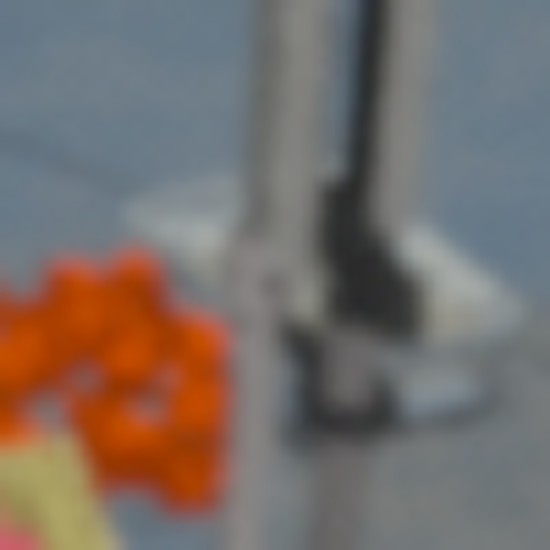

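Run:
```python
import cv2,numpy as np
np.set_printoptions(linewidth=200)
im=cv2.cvtColor(cv2.imread('pics/s8.png'),cv2.COLOR_BGR2GRAY).astype(int)
print('cols 302..321');
for r in range(158,182): print(r,im[r,302:322])
```

```text
cols 302..321
158 [138 139 133 117 106 113 126 129 124 106  75  52  45  52  79 107 124 127 128 126]
159 [147 145 134 115 105 113 124 127 123 103  73  51  47  54  77 106 122 128 131 129]
160 [156 146 129 112 109 116 125 128 119  99  67  50  47  52  72  97 119 133 142 142]
161 [161 145 126 117 116 122 127 128 119  97  66  48  46  49  61  81 108 136 154 157]
162 [154 140 128 127 127 130 129 128 119  98  68  48  44  48  52  65  96 133 158 165]
163 [142 131 128 131 133 132 132 129 121 103  76  52  45  44  45  53  79 117 147 162]
164 [136 126 125 130 131 126 125 127 125 112  89  61  44  42  45  49  61  91 121 143]
165 [131 125 125 130 125 115 115 125 130 121  97  68  47  44  44  47  50  67  93 124]
166 [125 124 128 132 126 114 115 124 135 128  97  65  49  43  44  46  49  56  77 111]
167 [124 124 126 131 130 121 117 125 136 128  97  61  49  42  44  45  49  55  73 106]
168 [125 121 121 125 128 120 109 113 123 119  93  67  54  52  47  47  51  56  71 102]
169 [121 120 118 122 126 117  98  88  95  99  93  78  71  69  62  58  55  57  71 103]
170 [116 121 122 127 128 117  92  70  68  77  86  90  
[... 277 characters left out ...]
117 120 126]
174 [ 96 102 114 128 131 126 117  99  74  62  77  92 103 102  94  89 100 115 129 133]
175 [101 105 116 127 131 126 115  95  69  61  75  92 100  98  89  76  86 113 130 137]
176 [102 107 118 127 131 125 112  95  69  57  67  79  89  87  79  65  74 103 125 131]
177 [ 99 106 118 128 130 122 109  91  69  54  56  65  66  68  62  57  67  93 112 116]
178 [ 95 105 118 129 130 121 104  86  68  58  54  54  57  59  57  59  70  85  99 104]
179 [ 90 103 118 129 131 121 102  85  75  69  68  68  67  67  70  78  88  95 103 110]
180 [ 89 103 119 129 131 124 109  93  84  81  83  87  88  86  89  99 108 112 116 118]
181 [ 92 108 122 130 131 126 118 107  97  94  95  98 101 101 105 111 117 117 118 119]
```

Run:
```python
from h import *
np.set_printoptions(linewidth=200)
z0=float(np.load('z0.npy'))
ctrl.line_to(W(34.1,18,z0+88),v=20);ctrl.dwell(.5);s=get_state();print(s['t'],L(s['position']),s['position'][2]-z0,s['force'],s['width'])
I=[snap('side',f'side9_{i}')[0].astype(float) for i in range(4)]
s=get_state();print(s['t'],s['position'][2]-z0)
im=np.mean(I,0).astype(np.uint8);cv2.imwrite('pics/s9.png',cv2.cvtColor(im,cv2.COLOR_RGB2BGR))
a=cv2.imread('pics/s9.png');g=cv2.cvtColor(a,cv2.COLOR_BGR2GRAY).astype(int)
for r in range(158,178): print(r,g[r,302:322])
cv2.imwrite('pics/s9z.png',cv2.resize(a[140:190,283:333],None,fx=11,fy=11,interpolation=cv2.INTER_CUBIC))
```

```text
20.85 [ 34.08532283  17.92164145 276.29556382] 86.28518312003408 [  7.45093414  -1.77869866 -10.47823836] 0.12188982995646501
21.05 86.29207647841028
158 [139 141 135 120 109 113 125 130 124 105  75  52  47  54  76 103 122 128 128 126]
159 [146 145 136 119 112 115 124 128 122 103  73  49  47  51  67  94 117 128 133 130]
160 [157 147 130 118 118 122 126 127 119  99  68  46  46  47  57  79 105 131 145 143]
161 [160 145 127 121 125 127 129 126 119  97  66  46  44  45  51  64  93 129 151 157]
162 [154 140 129 128 132 133 132 129 122 103  74  52  44  46  45  53  77 114 145 161]
163 [142 130 127 132 134 134 134 132 127 113  91  62  45  43  45  48  59  86 122 150]
164 [136 126 124 131 132 126 127 132 134 125 102  71  49  43  44  48  51  63  91 126]
165 [132 125 126 130 125 113 114 127 138 129 103  70  54  46  43  42  49  55  70 106]
166 [124 124 127 132 125 108 103 118 134 130 102  66  52  43  41  44  48  54  70 105]
167 [123 123 127 130 128 115 100 107 125 129 110  78  58  49  48  48  50  55  70 107]
168 [125 121 120 125 128 118  97  87 102 117 112  91  73  68  65  60  60  60  74 105]
169 [121 119 117 123 126 119  97  74  75  90  99  94  92  89  88  84  82  80  91 112]
170 [116 119 122 126 128 120 101  75  61  67  82  92  99 102 103 109 112 111 113 125]
171 [108 117 124 131 131 125 109  86  63  59  74  92 102 106 110 119 129 129 127 128]
172 [103 110 121 131 133 127 116  96  71  61  74  92 102 104 106 112 122 124 124 125]
173 [ 95 105 116 130 133 126 118 100  73  61  74  93 102 102  97  94 102 114 121 127]
174 [ 94 103 114 127 131 127 117  99  70  60  74  90  99  97  89  77  85 107 125 133]
175 [100 105 114 127 129 126 116  97  71  56  67  80  87  86  78  67  74 105 128 136]
176 [102 107 116 127 131 125 116 100  77  59  57  63  67  67  61  59  71 102 124 131]
177 [100 106 118 128 131 123 114 106  91  75  62  57  57  57  57  57  73  96 111 116]
```

View pics/s9z.png

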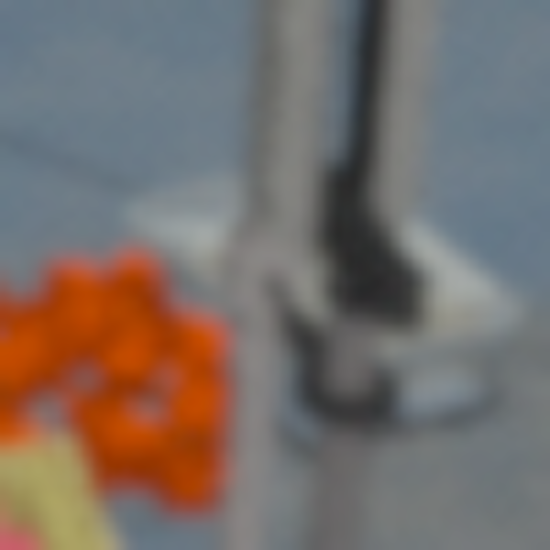

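In this view the arm's dark line, (309.5,169) to (308.1,167), runs almost straight into the tooth at (307.5,165.8) with the pointer at 226.3 mm. Side collinearity therefore gives about 226.5 mm and the top view about 228 mm, so I'll settle at about 227.2 mm.

Run:
```python
from h import *
np.set_printoptions(linewidth=200)
z0=float(np.load('z0.npy'))
cmd=z0+88.9
for i in range(3):
    ctrl.line_to(W(34.1,18,cmd),v=15);ctrl.dwell(.5);s=get_state();e=s['position'][2]-z0;print(s['t'],e,cmd-z0,s['force'],s['width'])
    if abs(e-87.2)<.4:break
    cmd+=87.2-e
ctrl.dwell(1.0);s=get_state();print(s['t'],s['position'][2]-z0,s['joint_velocities'])
I=[snap('side',f'side10_{i}')[0].astype(float) for i in range(4)]
im=np.mean(I,0).astype(np.uint8);cv2.imwrite('pics/s10.png',cv2.cvtColor(im,cv2.COLOR_RGB2BGR))
a=cv2.imread('pics/s10.png');g=cv2.cvtColor(a,cv2.COLOR_BGR2GRAY).astype(int)
for r in range(162,173): print(r,g[r,303:314])
cv2.imwrite('pics/s10z.png',cv2.resize(a[140:290,210:360],None,fx=4,fy=4,interpolation=cv2.INTER_CUBIC))
snap('top','top10')
```

```text
21.8 87.16983711791667 88.9 [ 6.94536536 -1.01147945 -9.92724466] 0.12421721703955205
22.8 87.1867148736184 [-4.73413095e-04  1.47668571e-03  1.32875176e-03 -5.91548109e-04 -6.37009406e-05  8.26000057e-05]
162 [139 129 129 132 133 133 131 125 113  93  64]
163 [130 127 131 134 134 134 135 134 127 108  77]
164 [127 124 131 130 127 127 135 138 131 109  75]
165 [125 125 129 125 113 114 128 139 131 104  68]
166 [125 127 132 125 108 100 118 135 133 107  74]
167 [124 127 130 128 112  97 102 124 134 121  92]
168 [121 121 125 127 118  97  86 101 122 125 106]
169 [120 118 123 128 123 105  79  75  95 105 102]
170 [121 122 126 130 127 114  84  61  68  83  93]
171 [117 124 130 132 128 116  92  69  60  75  93]
172 [110 122 131 132 128 117 100  76  63  74  92]
```

View pics/s10z.png

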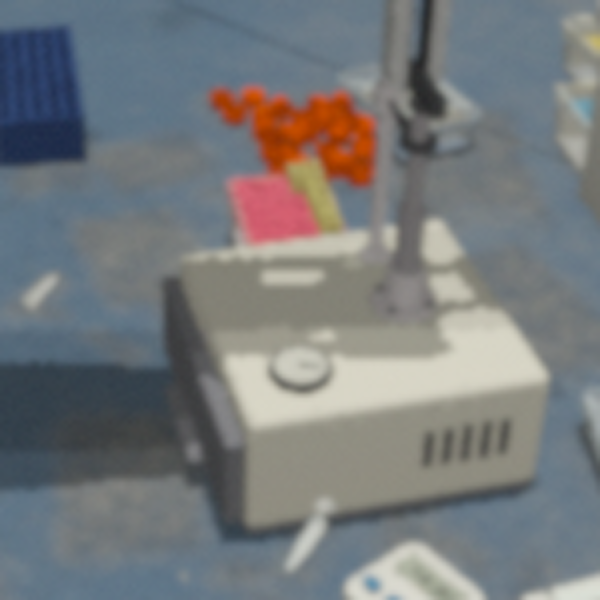

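View pics/top10.png

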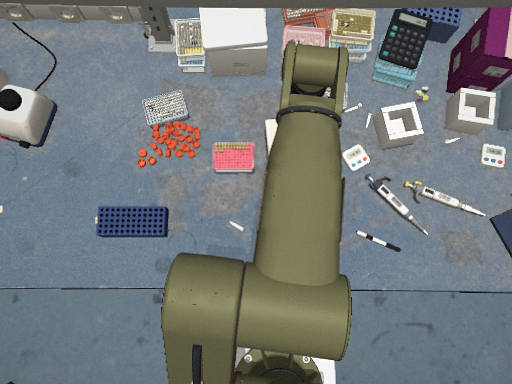

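The arm and tooth now form one straight dark line from (307.5,165.5) to (310.2,170). The drawer is flush, the bystanders haven't moved, and the hold is steady at 87.2 mm extension.

Run:
```python
from h import *
ctrl.job_done();s=get_state();print(s['t'],s['position'],s['force'],s['width'])
```

```text
the job is handed in; nothing more can be done
the job is handed in; nothing more can be done
```

I pushed the drawer home, drew the pump rod up to the length mark, and handed in at about 23 s with the gripper still holding the T-handle. I got no verdict back.

- **Drawer:** I pushed it shut from 56 mm open, and a second push met the stop. Afterwards the side view put its front 113.7 mm in front of the station's centre; fully home is 114 mm.
- **Rod:** it is held at 87.2 mm extension, so the pointer is at about 227.2 mm, and it stayed steady for 1 s before I handed in. In the last side picture the pointer arm and the tooth form one straight line.
- **Regrip:** I lowered the rod once and regripped it, because the left finger hid the tooth from the camera.
- **Mark height:** the two views disagreed slightly, at about 226.5 mm from the side and 228 mm from the top. I set the pointer in between, so it could be off by about 1 mm.
- **Surroundings:** in the last pictures the things around the station appear not to have moved, judged by eye only, and I saw no contact with the slider.
- **Camera disagreement:** the cameras differed by up to 10 mm sideways on the station. I relied on the top view for that, and the grip on the handle bore it out.

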